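# Open the squeeze-tab marble jar

### The arm

A 7-joint arm with a two-finger parallel gripper is mounted at the origin on the work surface. World frame = base frame: x ahead of the robot, y to its left, z up, the work surface at z = 0. Lengths are in m, angles in rad, forces in N, time in s.
With the tool pointing down it reaches from about 0.425 to 0.875 m from the base axis. Payload 4.7 kg.
Tool frame: the origin (TCP) lies midway between the tips of the shut fingers; the grasp point (between the pads) lies 19 mm behind it; z points along the fingers, y is the line along which they close (so a half turn about z gives the same grasp; the last joint's range is limited). The gripper opens to 87 mm and grips with 3 to 60 N. Pads are 19 mm wide; open, the fingers measure 117 mm over their backs; the gripper's body (75 mm by 190 mm) begins 51 mm behind the grasp point.
Start: joints at [-1.182, 0.321, -0.07, 1.45, 0.023, 1.371, -0.057], TCP at [0.238, 0.605, 0.223] pointing down, gripper open.
Joint ranges: [-2.86, 2.86], [-0.3, 2.09], [-1.38, 1.24], [0.06, 2.45], [-1.56, 4.7], [0.09, 2.05], [-2.69, 2.69]. Speed limits (rad/s): [2.57, 2.57, 3.14, 3.14, 3.14, 3.14, 3.14].

### API

Orientations are given as [roll, pitch, yaw] about the fixed x, y, z axes, in that order (R = Rz(yaw) Ry(pitch) Rx(roll)).
In Python, from workcell import bot gives the robot as it stands. The module is installed in compiled form; this text tells all that it offers.
- The arm moves only by the tool send_rows, never from a script. Its argument "targets" is a list of rows, each a list of 3 entries, a list of its own where there are three numbers: the shift along the world's x, y, z scaled (see below), then the turn, a rotation vector about the world's x, y, z scaled (see below), then the gripper's target within -1 to 1 (shut at 1, half-way at 0, fully open at -1). In form: [[[x, y, z], [ax, ay, az], grip], ...]. A call has 1 to 20 rows; each row is the pose to reach, as a shift and turn from the pose commanded when the call began; what a row does not reach only later rows make up. The controller multiplies each number of a shift by 0.25 m and each number of a turn by 60 degrees. A row lasts 1/8 s, in which the tool goes at most 62.5 mm and 10.7 degrees, less where a joint would pass 70% of its speed; a pose out of reach is approached as far as the arm can. A call with a number of a shift or a turn outside -1 to 1 is refused whole. A call with a gripper value outside its range is refused whole. The fingers move at their own pace and stop on an object; "force" is the grip in N (left out, the last holds). Time passes only in rows, so rows that repeat a pose let the fingers close. It gives the time, the measured TCP pose, the force, the opening and the grip force at its end, in the units of the state.
- bot.read_state(): the state, without advancing time (a new reading comes with each control period).
- bot.camera(name): name is "side" or "top"; returns a dict with "pixels" (384x512x3 uint8, blue, green, red), "mtx" (3x3 intrinsics, pixels), "R" (3x3) and "t" (3): a world point X has camera coordinates R X + t. Camera axes: x right, y down, z forward; pixel columns grow to the right and rows downward; lengths in m; the calibration is good to about 2 mm. A picture is of the moment at which its call begins. There is no depth.
- bot.close_job(): hands the job in; it is judged then, once.
The state is a dict: "time": time; "joint_positions": joint angles; "qd": joint speeds; "effort": joint torques, N m; "ee_pos": TCP position; "tcp_rot": TCP orientation; "ft_force": force on the tool from outside, world axes, zero at the start; "moment": the same for the moment, N m; "grip_width": opening from 0.0 (shut) to 1.0 (fully open); "grasp_force": force on a finger pad.
Only numpy, scipy, OpenCV 4.12 (cv2) and the standard library are available. Lean on these libraries where they do the work, as an engineer would, in place of code of your own. Each camera call takes 0.05 s, during which the arm holds its last target. There are 200 camera calls.

### The job

Open the marble jar: pinch the two red tabs of its cap together and, keeping them pinched, turn the cap counterclockwise until you feel its stop, then lift it off and set it down gently, right way up, on the cork mat. Squeeze and turn with a light hand, never forcing the tabs or the cap, and leave the dishes, the solitaire board and the dice where they are.

Things in the scene. Friction and masses are not known exactly. Their poses are not given: they have to be found in the camera images.
- cap: Round aluminium cap, 60 mm across, about 0.1 kg, locked on the jar. Origin: centre of the underside of its plug (49 mm across, 8 mm high; 1 mm play in the jar's mouth), z up. Flange at z 8 to 12 mm with two metal lugs at +-x, out to 36.5 mm from the axis. On it stand two red tabs, at +y and -y. With both tabs pinched fully it turns with little resistance.
- cap_grip (a point): Point on the cap's axis 36 mm above the cap's origin, midway between the tabs: a good height to pinch, fingers closing along the cap's y. A pinch off centre bottoms one tab while the other stays locked, and pushes the hand sideways along y toward the true centre; 1.5 mm off is enough to lock.
- tab_l: Red tab at +y: upright plate 22 mm wide along x, 5 mm thick, cap's z 12 to 48 mm, outer face 22 mm from the axis when free (44 mm over both tabs). Slides straight inward up to 6.5 mm to a hard stop (31 mm over both) against a spring: 3 N at first, 9.5 N at full travel. Origin and axes are the cap's when free; moves along -y when pinched.
- tab_r: Red tab at -y, mirror of tab_l (moves along +y). The foot of each tab has a red tooth, 8 mm wide, cap's z 12 to 16 mm, reaching 38.5 mm from the axis, that sits in a notch of the jar rim with 1 mm side play. It leaves the notch only after 5 mm of travel; both teeth must be out before the cap can turn. A tab let go at the stop springs out freely.
- jar: Clear round jar of marbles, 80 mm across, white rim 90 mm across, fixed upright to the tray. Origin: centre of its underside. While locked the cap's axes are parallel to the jar's and its origin is at z 75 mm. White notch blocks and an orange ring of lips and stops on the rim, 32 to 43.5 mm from the axis and up to 8.5 mm above the seat, hold the cap; the ring does not turn.
- jar_seat (a point): Centre of the rim's top, 83 mm above the jar's origin, where the flange rests; jar's axes. The cap turns only counterclockwise seen from above, to a hard stop that must be felt: it lies between 33 and 62 degrees (0.58 and 1.08 rad) from the locked position and differs each time. The cap lifts straight up only within about 6 degrees (0.1 rad) of that stop; before, lips hold its lugs down.
- mat: Square cork mat 110 x 110 x 4 mm, fixed on the tray floor. Origin: centre of its underside, top 4 mm above it.
- tray: Blue plastic tray 360 x 460 mm on rubber feet, fixed, floor 10 mm above the shelf, rim 26 mm high. Its origin is at shelf level, 40 mm in -x from its centre; long side along y.
- dishes: Tower of four ceramic token dishes, 76 mm across, 52 mm high, loose: leave alone. Origin: centre of the underside.
- board: Round wooden peg solitaire board with marbles, 128 mm across, 25 mm high, loose: leave alone. Origin: centre of the underside.
- die_a: Brown 16 mm die, loose: leave alone. Origin: centre of the underside.
- die_b: Brown 16 mm die, loose: leave alone. Origin: centre of the underside.
Things that resemble listed ones, but are neither listed nor needed, are in the scene too. There is more than one size of the cap; the one meant has the size given above.

How it is judged:
On the way, in this order (a step that is already met when the one before it is completed fails the run):
1. the cap, still seated on the jar, is turned by at least 23 degrees (angle between the x axis of cap and the x axis of jar, either way round above 0.4 rad and z of cap in the frame of jar below 0.079 m and horizontal distance between cap and jar below 0.006 m), for 0.05 s.
2. the cap is lifted off, 20 mm or more above its seat (z of cap in the frame of jar above 0.095 m), for 0.05 s.
At the end, for the whole second after the job is handed in: The cap stands upright (within 0.1 rad) and at rest with its plug on the cork mat, its axis within 35 mm of the mat's centre, released (z of cap in the frame of mat between 0.002 and 0.008 m and horizontal distance between cap and mat below 0.035 m and angle between cap's own z axis and vertical below 0.1 rad and linear speed of cap below 0.02 m/s and contact force between the fingers and cap below 0.1 N); the robot touches nothing.
It fails at once if a tab is squeezed or pushed with more than 25 N (contact force between the fingers and tab_l above 25 N or contact force between the fingers and tab_r above 25 N).
It fails at once if the cap is forced against the jar with more than 25 N (contact force between cap and jar above 25 N).
It fails at once if the cap is set down on the mat with more than 35 N (contact force between cap and mat above 35 N).
It fails at once if the dishes, the board or a die is moved by more than 15 mm (distance of any of dishes, board, die_a, die_b from where it was at the start of the episode above 0.015 m).
It also fails if it takes over 69 s, if anything falls off the work surface, if the arm or the gripper's body presses on something with over 40 N, if the wrist force passes 120 N, or if a joint passes its speed limit or range.

## Working session

There is one attempt and no reset: what is moved stays moved. The work goes in short steps, Python scripts to look and compute and a tool call to move; the robot and the scene stay as the last step left them, time stands still between calls to the robot, and variables do not carry over. Pictures are saved under pics/ and viewed, at most 10 in all, crops included, and the job is handed in when it is done.

Besides the shell and the picture viewer there is one more tool, called after "Call:" by a JSON object that holds its "name" and its "arguments", one argument or row to a line. send_rows: Moves the arm, as the interface text tells. Shifts and turns lie within -1 to 1; 1 stands for 0.25 m of shift or 60 degrees of turn. Its arguments: {"type":"object","properties":{"targets":{"type":"array"},"force":{"type":"number"}},"required":["targets"]}

```bash
mkdir -p pics && cat > h.py <<'E'
from workcell import bot
import cv2, numpy as np
def snap(name, fn=None):
    c=bot.camera(name)
    if fn: cv2.imwrite('pics/'+fn,c['pixels'])
    return c
def ray(c,u,v,z):
    "world point at height z seen at pixel u,v"
    K,R,t=map(np.array,(c['mtx'],c['R'],c['t']))
    d=R.T@np.linalg.inv(K)@np.array([u,v,1.]); o=-R.T@t
    return o+d*(z-o[2])/d[2]
def proj(c,X):
    K,R,t=map(np.array,(c['mtx'],c['R'],c['t']))
    p=K@(R@np.array(X)+t); return p[:2]/p[2]
E
python3 - <<'E'
from h import *
import pickle
a=snap('top');b=snap('side')
pickle.dump((a,b),open('c0.pkl','wb'))
cv2.imwrite('pics/top0.png',cv2.resize(a['pixels'],(800,600)));cv2.imwrite('pics/side0.png',cv2.resize(b['pixels'],(800,600)))
s=bot.read_state();print(s)
for c in(a,b):print(np.array(c['mtx']).round(1).tolist(),(-np.array(c['R']).T@c['t']).round(3),np.array(c['R']).round(2).tolist())
E
```

```text
{'time': 0.1, 'joint_positions': array([-1.1818982 ,  0.32174208, -0.07009082,  1.45156079,  0.02258577,
        1.37079072, -0.05688588]), 'qd': array([-0.00118229, -0.0010755 ,  0.00023458, -0.00188395,  0.00030822,
       -0.0001966 , -0.0007929 ]), 'effort': array([-3.98060729e-04, -4.92570484e+01, -4.05776063e-01, -3.13405466e+01,
       -6.42198371e-02,  3.93670925e-02,  6.67694781e-05]), 'ee_pos': array([0.23780997, 0.60440118, 0.22157143]), 'tcp_rot': array([-3.13988029e+00,  7.74435834e-05,  2.76683969e+00]), 'ft_force': array([ 0.50023938,  0.41333179, -0.04064085]), 'moment': array([ 0.02958615,  0.00083342, -0.00244063]), 'grasp_force': 0.0, 'grip_width': 1.001635957699214}
[[457.3, 0.0, 259.1], [0.0, 457.3, 194.8], [0.0, 0.0, 1.0]] [ 0.39  -0.025  1.294] [[-0.02, -1.0, -0.0], [-1.0, 0.02, -0.07], [0.07, -0.0, -1.0]]
[[481.5, 0.0, 253.7], [0.0, 481.5, 194.9], [0.0, 0.0, 1.0]] [ 0.288 -0.727  0.79 ] [[0.95, -0.3, -0.01], [-0.21, -0.65, -0.73], [0.21, 0.69, -0.69]]
```

View pics/top0.png

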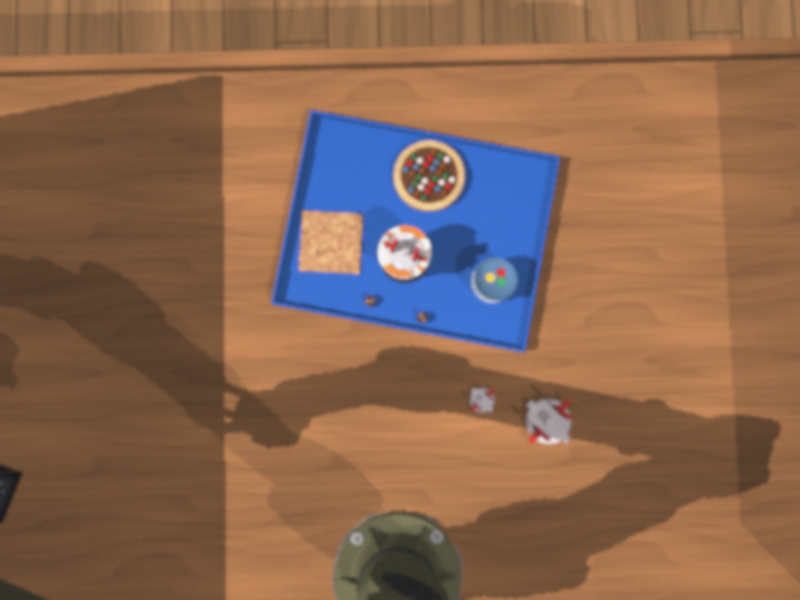

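View pics/side0.png

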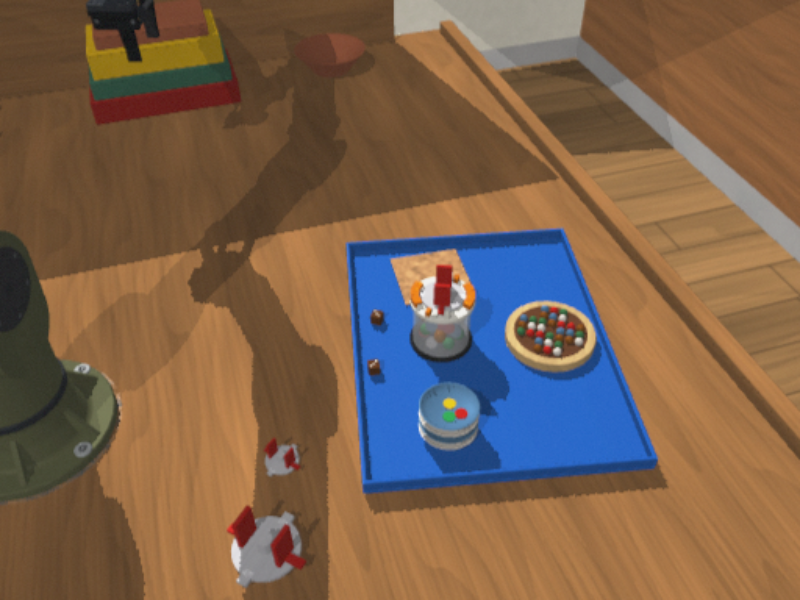

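In the top view, there are three cap-like things: on the jar (405,250), a small one on the table (482,400) and a large one on the table (548,420). The one meant is on the jar, since it is locked there and its rim is 90 mm across. The mat is at (331,242), the dishes at (495,279), the board at (430,175) and the dice at (372,300) and (424,317). Next I'll confirm in an enlarged crop.

```bash
python3 - <<'E'
from h import *
import pickle
a,b=pickle.load(open('c0.pkl','rb'))
# averages of a few frames to cut noise
A=a['pixels'][130:190,230:290];B=b['pixels'][155:235,250:315]
A=cv2.resize(A,(400,400),interpolation=cv2.INTER_CUBIC);B=cv2.resize(B,(325,400),interpolation=cv2.INTER_CUBIC)
cv2.imwrite('pics/crop0.png',np.hstack([A,B]))
k=.64
for n,u,v,z in[('tabs mid',405,250,.141),('rim',404.5,251,.093),('mat',331,242,.014),('die',372,300,.026),('die',424,317,.026),('dish',496,277,.062),('board',430,175,.035),('bigcap',548,420,.01),
 ('tray',312,112,.036),('tray',568,158,.036),('tray',526,350,.036),('tray',273,301,.036),('m1',300,211,.014),('m2',362,213,.014),('m3',360,274,.014),('m4',299,271,.014)]:print(n,ray(a,u*k,v*k,z).round(3))
E
```

```text
tabs mid [ 0.557 -0.029  0.141]
rim [ 0.562 -0.028  0.093]
mat [0.593 0.104 0.014]
die [0.485 0.032 0.026]
die [ 0.453 -0.06   0.026]
dish [ 0.518 -0.186  0.062]
board [ 0.706 -0.077  0.035]
bigcap [ 0.265 -0.277  0.01 ]
tray [0.826 0.132 0.036]
tray [ 0.731 -0.325  0.036]
tray [ 0.39  -0.238  0.036]
tray [0.487 0.206 0.036]
m1 [0.651 0.159 0.014]
m2 [0.645 0.047 0.014]
m3 [0.534 0.053 0.014]
m4 [0.542 0.162 0.014]
```

View pics/crop0.png

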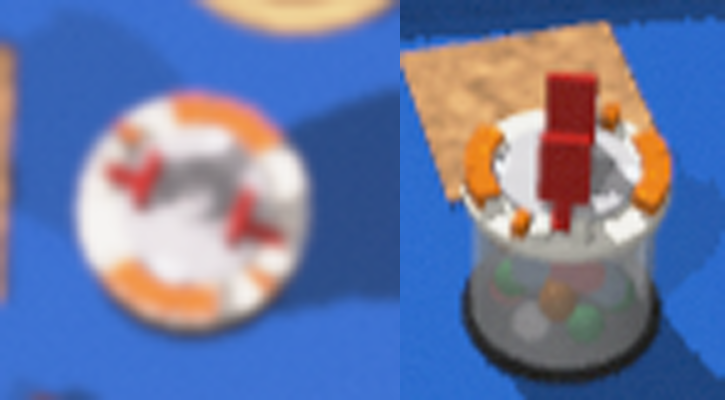

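The crop confirms it: the cap with red tabs sits on the jar with the orange lips. In the top crop the tab plates are at (148,178) and (240,215). Now a model fit of the red tabs in both views.

```bash
cat > fit.py <<'E'
from h import *
from scipy.optimize import minimize
S=8
def boxes(x,y,yaw,z,pinch=0):
    c,s=np.cos(yaw),np.sin(yaw); out=[]
    for sg in(1,-1):
        for x0,y0,y1,z0,z1 in[(11,17,22,12,48),(4,22,38.5,12,16)]:
            P=np.array([[i,sg*(j-pinch),k] for i in(-x0,x0) for j in(y0,y1) for k in(z0,z1)])/1e3
            out.append(np.c_[x+c*P[:,0]-s*P[:,1],y+s*P[:,0]+c*P[:,1],z+P[:,2]])
    return out
def crop(c,X,r=24):
    u,v=proj(c,X).round().astype(int); return u-r,v-r,2*r
def red(c,X):
    u,v,n=crop(c,X); p=c['pixels'][v:v+n,u:u+n].astype(float)
    return np.clip((p[...,2]-np.maximum(p[...,1],p[...,0]))/110,0,1)
def render(c,X,bx,sig):
    u,v,n=crop(c,X); m=np.zeros((n*S,n*S),np.uint8)
    for b in bx:
        q=np.array([proj(c,p) for p in b])
        q=((q-[u,v]+.5)*S*16).astype(np.int32)
        cv2.fillConvexPoly(m,cv2.convexHull(q),255,shift=4)
    m=cv2.resize(m,(n,n),interpolation=cv2.INTER_AREA)/255.
    return cv2.GaussianBlur(m,(0,0),sig)
def fit(cams,p0,z=.085,pinch=0,sig=.8):
    X=[p0[0],p0[1],z+.03]; I=[red(c,X) for c in cams]
    def f(p):
        e=0
        for c,i in zip(cams,I):
            m=render(c,X,boxes(p[0],p[1],p[2],z,pinch),sig); e-=np.corrcoef(m.ravel(),i.ravel())[0,1]
        return e
    r=minimize(f,p0,method='Nelder-Mead',options=dict(initial_simplex=[p0,[p0[0]+.006,p0[1],p0[2]],[p0[0],p0[1]+.006,p0[2]],[p0[0],p0[1],p0[2]+.15]],xatol=1e-5,fatol=1e-6))
    return r.x.round(4),round(-r.fun,3)
E
python3 - <<'E'
from fit import *
import pickle
a,b=pickle.load(open('c0.pkl','rb'))
p0=[.561,-.029,-.36]
for cs in([a],[b],[a,b]): print(fit(cs,p0))
E
```

```text
(array([ 0.5628, -0.0267, -0.419 ]), np.float64(0.569))
(array([ 0.5659, -0.0233, -0.4088]), np.float64(0.598))
(array([ 0.5638, -0.0266, -0.4084]), np.float64(1.141))
```

```bash
python3 - <<'E'
import re
s=open('fit.py').read()
s=s.replace("return np.clip((p[...,2]-np.maximum(p[...,1],p[...,0]))/110,0,1)","return np.clip((p[...,2]-2.1*p[...,1])/90,0,1)*(p[...,0]<1.3*p[...,1]+40)")
open('fit.py','w').write(s)
E
python3 - <<'E'
from fit import *
import pickle
a,b=pickle.load(open('c0.pkl','rb'))
p0=[.561,-.029,-.36]
out=[]
for cs in([a],[b],[a,b]): 
    p,e=fit(cs,p0);print(p,e)
X=[p0[0],p0[1],.115]
for c in(a,b):
    u,v,n=crop(c,X);I=c['pixels'][v:v+n,u:u+n]
    r=red(c,X);m=render(c,X,boxes(p[0],p[1],p[2],.085),.8)
    f=lambda i:cv2.resize(cv2.cvtColor((i*255).astype(np.uint8),cv2.COLOR_GRAY2BGR),(260,260))
    out.append(np.hstack([cv2.resize(I,(260,260)),f(r),f(m)]))
cv2.imwrite('pics/fit0.png',np.vstack(out))
E
```

```text
[ 0.5628 -0.027  -0.4016] 0.534
[ 0.5656 -0.0259 -0.4018] 0.917
[ 0.5642 -0.0274 -0.3964] 1.435
```

View pics/fit0.png

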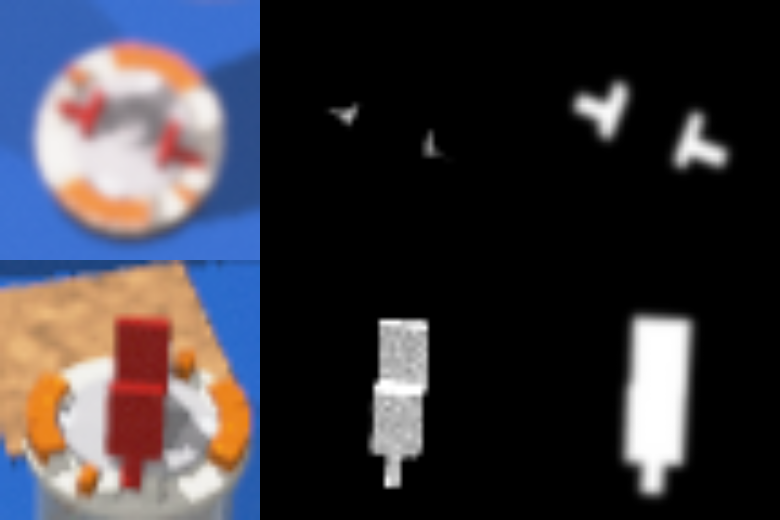

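The fit puts the cap axis at about (0.5635, -0.0265) with yaw -0.40 rad. I'll move above the jar.

Call:
{"name": "send_rows", "arguments": {
  "targets": [
    [[0.13,-0.25,0],[0,0,-0.012],-1],
    [[0.26,-0.5,0],[0,0,-0.024],-1],
    [[0.39,-0.75,0],[0,0,-0.024],-1],
    [[0.52,-1,0],[0,0,-0.024],-1],
    [[0.52,-1,0],[0,0,-0.024],-1]
  ],
  "force": 12
}}

```text
time: 0.72
ee_pos: [0.3698, 0.351, 0.2224]
tcp_rot: [-3.141, 0.001, 2.737]
ft_force: [-0.4, 0.1, 0.5]
grip_width: 0.995
grasp_force: 0.0
```

Call:
{"name": "send_rows", "arguments": {
  "targets": [
    [[0.13,-0.25,0],[0,0,0],-1],
    [[0.26,-0.5,0],[0,0,0],-1],
    [[0.39,-0.75,0],[0,0,0],-1],
    [[0.52,-1,0],[0,0,0],-1],
    [[0.52,-1,0],[0,0,0],-1]
  ]
}}

```text
time: 1.35
ee_pos: [0.4989, 0.1007, 0.2225]
tcp_rot: [-3.141, 0.0, 2.737]
ft_force: [0.4, 0.6, 1.1]
grip_width: 1.001
grasp_force: 0.0
```

Call:
{"name": "send_rows", "arguments": {
  "targets": [
    [[0.13,-0.26,0],[0,0,0],-1],
    [[0.2,-0.4,0],[0,0,0],-1],
    [[0.26,-0.526,0],[0,0,0],-1],
    [[0.26,-0.526,0],[0,0,0],-1],
    [[0.26,-0.526,0],[0,0,0],-1]
  ]
}}

```text
time: 1.98
ee_pos: [0.5625, -0.0256, 0.2221]
tcp_rot: [3.141, -0.001, 2.742]
ft_force: [0.2, -0.2, -0.1]
grip_width: 1.0
grasp_force: 0.0
```

```bash
python3 - <<'E'
from h import *
s=bot.read_state();print(s)
b=snap('side');a=snap('top')
cv2.imwrite('pics/hov.png',np.hstack([cv2.resize(b['pixels'][110:260,210:360],(600,600),interpolation=cv2.INTER_CUBIC)]))
E
```

```text
{'time': 1.975, 'joint_positions': array([-0.4634512 ,  0.14187507,  0.51211981,  1.68871468, -0.07206435,
        1.33074003,  1.23319273]), 'qd': array([-0.0137596 , -0.00852735, -0.01721106,  0.00385732,  0.0008218 ,
       -0.00175717,  0.00035374]), 'effort': array([ 1.06319591e+00, -3.42735958e+01,  3.24280903e+00, -3.10045981e+01,
        1.57709001e-01,  6.46797311e-02,  6.19644939e-03]), 'ee_pos': array([ 0.56254521, -0.02564176,  0.22208275]), 'tcp_rot': array([ 3.14137665e+00, -1.28619653e-03,  2.74238200e+00]), 'ft_force': array([ 0.19578212, -0.15763025, -0.09921454]), 'moment': array([ 0.04703842,  0.02859243, -0.01299854]), 'grasp_force': 0.0, 'grip_width': 1.0002033966944526}
```

View pics/hov.png

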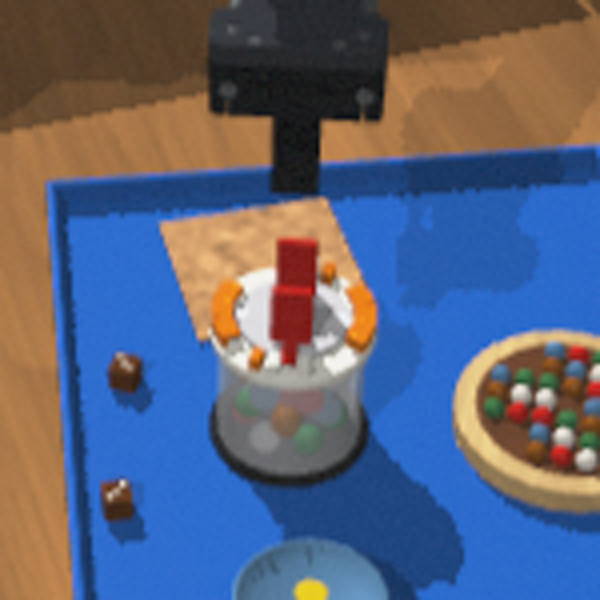

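The hand hangs open above the jar at crop (297,190). It is aligned with the tabs at (297,265), and the grip line runs along them. I'll descend and close to just outside the tabs.

Call:
{"name": "send_rows", "arguments": {
  "targets": [
    [[0,0,-0.1],[0,0,0],-1],
    [[0,0,-0.2],[0,0,0],-1],
    [[0,0,-0.3],[0,0,0],-1],
    [[0,0,-0.36],[0,0,0],-1],
    [[0,0,-0.42],[0,0,0],-0.6],
    [[0,0,-0.46],[0,0,0],-0.4],
    [[0,0,-0.464],[0,0,0],-0.25],
    [[0,0,-0.464],[0,0,0],-0.15],
    [[0,0,-0.464],[0,0,0],-0.12],
    [[0,0,-0.464],[0,0,0],-0.12],
    [[0,0,-0.464],[0,0,0],-0.12]
  ],
  "force": 12
}}

```text
time: 3.45
ee_pos: [0.5631, -0.0266, 0.1068]
tcp_rot: [3.141, 0.0, 2.742]
ft_force: [-1.0, -0.4, 1.0]
grip_width: 0.56
grasp_force: 0.0
```

Call:
{"name": "send_rows", "arguments": {
  "targets": [
    [[0,0,0],[0,0,0],-0.08],
    [[0,0,0],[0,0,0],-0.04],
    [[0,0,0],[0,0,0],0.0],
    [[0,0,0],[0,0,0],0.02],
    [[0,0,0],[0,0,0],0.04],
    [[0,0,0],[0,0,0],0.04]
  ]
}}

```text
time: 4.2
ee_pos: [0.563, -0.0265, 0.1067]
tcp_rot: [3.141, 0.0, 2.742]
ft_force: [-0.3, 0.8, 1.8]
grip_width: 0.482
grasp_force: 4.0
```

```bash
cat > st.py <<'E'
from h import *
s=bot.read_state();y=s['tcp_rot'][2];e=np.array([np.sin(y),-np.cos(y)])
print('t',s['time'],'pos',s['ee_pos'].round(4),'rot',s['tcp_rot'].round(4),'F',s['ft_force'].round(2),'M',s['moment'].round(3),'w_mm',round(s['grip_width']*87,2),'g',round(s['grasp_force'],2),'Fy_tool',round(s['ft_force'][:2]@e,2),'tool y',e.round(3),'q7',s['joint_positions'][6].round(2))
E
python3 st.py
```

```text
t 4.2 pos [ 0.563  -0.0265  0.1067] rot [3.1413 0.     2.7416] F [-0.35  0.83  1.77] M [ 0.245  0.09  -0.051] w_mm 41.94 g 3.97 Fy_tool 0.63 tool y [0.389 0.921] q7 1.28
```

Call:
{"name": "send_rows", "arguments": {
  "targets": [
    [[0,0,0],[0,0,0],0.08],
    [[0,0,0],[0,0,0],0.12],
    [[0,0,0],[0,0,0],0.16],
    [[0,0,0],[0,0,0],0.2],
    [[0,0,0],[0,0,0],0.22],
    [[0,0,0],[0,0,0],0.24],
    [[0,0,0],[0,0,0],0.26],
    [[0,0,0],[0,0,0],0.28],
    [[0,0,0],[0,0,0],0.28],
    [[0,0,0],[0,0,0],0.28]
  ],
  "force": 12
}}

```text
time: 5.45
ee_pos: [0.563, -0.0266, 0.1067]
tcp_rot: [3.141, 0.0, 2.742]
ft_force: [-1.3, 1.4, 5.2]
grip_width: 0.362
grasp_force: 9.1
```

```bash
python3 st.py
```

```text
t 5.45 pos [ 0.563  -0.0266  0.1067] rot [3.1414 0.     2.7417] F [-1.34  1.36  5.23] M [ 0.367  0.348 -0.004] w_mm 31.47 g 9.11 Fy_tool 0.73 tool y [0.389 0.921] q7 1.28
```

Call:
{"name": "send_rows", "arguments": {
  "targets": [
    [[0.0005,0.0012,0],[0,0,0],0.29],
    [[0.0005,0.0012,0],[0,0,0],0.31],
    [[0.0005,0.0012,0],[0,0,0],0.33],
    [[0.0005,0.0012,0],[0,0,0],0.33]
  ],
  "force": 12.5
}}

```text
time: 5.95
ee_pos: [0.5632, -0.0261, 0.1068]
tcp_rot: [3.141, 0.0, 2.742]
ft_force: [-1.5, 2.0, 5.1]
grip_width: 0.35
grasp_force: 12.5
```

Call:
{"name": "send_rows", "arguments": {
  "targets": [
    [[0,0,0],[0,0,0.01],0.33],
    [[0,0,0],[0,0,0.025],0.33],
    [[0,0,0],[0,0,0.04],0.33],
    [[0,0,0],[0,0,0.055],0.33],
    [[0,0,0],[0,0,0.07],0.33],
    [[0,0,0],[0,0,0.07],0.33]
  ]
}}

```text
time: 6.7
ee_pos: [0.5633, -0.0262, 0.1067]
tcp_rot: [3.141, 0.0, 2.815]
ft_force: [-1.2, 1.7, 5.1]
grip_width: 0.35
grasp_force: 12.5
```

```bash
python3 st.py
```

```text
t 6.7 pos [ 0.5633 -0.0262  0.1067] rot [3.1412e+00 4.0000e-04 2.8153e+00] F [-1.17  1.74  5.13] M [ 0.446  0.261 -0.037] w_mm 30.47 g 12.5 Fy_tool 1.27 tool y [0.321 0.947] q7 1.35
```

The cap turns freely. I'll carry on to about 28°, below the earliest possible stop.

Call:
{"name": "send_rows", "arguments": {
  "targets": [
    [[0,0,0],[0,0,0.03],0.33],
    [[0,0,0],[0,0,0.06],0.33],
    [[0,0,0],[0,0,0.09],0.33],
    [[0,0,0],[0,0,0.12],0.33],
    [[0,0,0],[0,0,0.15],0.33],
    [[0,0,0],[0,0,0.18],0.33],
    [[0,0,0],[0,0,0.18],0.33]
  ]
}}

```text
time: 7.58
ee_pos: [0.5634, -0.0262, 0.1068]
tcp_rot: [3.141, 0.001, 3.004]
ft_force: [-1.1, 1.9, 5.8]
grip_width: 0.347
grasp_force: 12.5
```

```bash
python3 st.py
```

```text
t 7.575 pos [ 0.5634 -0.0262  0.1068] rot [3.1413e+00 6.0000e-04 3.0038e+00] F [-1.12  1.88  5.8 ] M [ 0.358  0.232 -0.059] w_mm 30.22 g 12.5 Fy_tool 1.71 tool y [0.137 0.991] q7 1.53
```

Call:
{"name": "send_rows", "arguments": {
  "targets": [
    [[0,0,0],[0,0,0.03],0.33],
    [[0,0,0],[0,0,0.06],0.33],
    [[0,0,0],[0,0,0.09],0.33],
    [[0,0,0],[0,0,0.12],0.33],
    [[0,0,0],[0,0,0.15],0.33],
    [[0,0,0],[0,0,0.18],0.33],
    [[0,0,0],[0,0,0.21],0.33],
    [[0,0,0],[0,0,0.21],0.33]
  ]
}}

```text
time: 8.57
ee_pos: [0.5634, -0.0263, 0.1068]
tcp_rot: [3.141, 0.001, -3.06]
ft_force: [-1.3, 1.6, 5.9]
grip_width: 0.349
grasp_force: 12.5
```

```bash
python3 st.py
```

```text
t 8.575 pos [ 0.5634 -0.0263  0.1068] rot [ 3.1415e+00  6.0000e-04 -3.0595e+00] F [-1.29  1.62  5.87] M [ 0.458  0.217 -0.078] w_mm 30.4 g 12.5 Fy_tool 1.72 tool y [-0.082  0.997] q7 1.75
```

Call:
{"name": "send_rows", "arguments": {
  "targets": [
    [[0,0,0],[0,0,0.02],0.33],
    [[0,0,0],[0,0,0.04],0.33],
    [[0,0,0],[0,0,0.06],0.33],
    [[0,0,0],[0,0,0.075],0.33],
    [[0,0,0],[0,0,0.075],0.33]
  ]
}}

```text
time: 9.2
ee_pos: [0.5634, -0.0263, 0.1068]
tcp_rot: [3.142, 0.001, -2.981]
ft_force: [-1.6, 1.4, 5.1]
grip_width: 0.348
grasp_force: 12.5
```

```bash
python3 st.py
```

```text
t 9.2 pos [ 0.5634 -0.0263  0.1068] rot [ 3.1415e+00  6.0000e-04 -2.9812e+00] F [-1.58  1.44  5.12] M [ 0.424  0.235 -0.077] w_mm 30.31 g 12.5 Fy_tool 1.67 tool y [-0.16   0.987] q7 1.82
```

Call:
{"name": "send_rows", "arguments": {
  "targets": [
    [[0,0,0],[0,0,0.015],0.33],
    [[0,0,0],[0,0,0.03],0.33],
    [[0,0,0],[0,0,0.045],0.33],
    [[0,0,0],[0,0,0.045],0.33]
  ]
}}

```text
time: 9.7
ee_pos: [0.5633, -0.0263, 0.1067]
tcp_rot: [3.142, 0.001, -2.934]
ft_force: [0.2, 1.8, 6.3]
grip_width: 0.351
grasp_force: 12.5
```

```bash
python3 st.py
```

```text
t 9.7 pos [ 0.5633 -0.0263  0.1067] rot [ 3.1415e+00  6.0000e-04 -2.9340e+00] F [0.22 1.75 6.29] M [ 0.476  0.296 -0.074] w_mm 30.53 g 12.5 Fy_tool 1.67 tool y [-0.206  0.979] q7 1.87
```

Call:
{"name": "send_rows", "arguments": {
  "targets": [
    [[0,0,0],[0,0,0.015],0.33],
    [[0,0,0],[0,0,0.03],0.33],
    [[0,0,0],[0,0,0.045],0.33],
    [[0,0,0],[0,0,0.045],0.33]
  ]
}}

```text
time: 10.2
ee_pos: [0.5633, -0.0263, 0.1067]
tcp_rot: [3.142, 0.001, -2.887]
ft_force: [-0.9, 1.8, 4.7]
grip_width: 0.349
grasp_force: 12.5
```

```bash
python3 st.py
```

```text
t 10.2 pos [ 0.5633 -0.0263  0.1067] rot [ 3.1416e+00  5.0000e-04 -2.8870e+00] F [-0.94  1.76  4.66] M [ 0.436  0.304 -0.065] w_mm 30.33 g 12.5 Fy_tool 1.95 tool y [-0.252  0.968] q7 1.91
```

Call:
{"name": "send_rows", "arguments": {
  "targets": [
    [[0,0,0],[0,0,0.015],0.33],
    [[0,0,0],[0,0,0.03],0.33],
    [[0,0,0],[0,0,0.045],0.33],
    [[0,0,0],[0,0,0.045],0.33]
  ]
}}

```text
time: 10.7
ee_pos: [0.5634, -0.0263, 0.1068]
tcp_rot: [-3.142, 0.001, -2.84]
ft_force: [-1.0, 1.7, 4.9]
grip_width: 0.348
grasp_force: 12.5
```

```bash
python3 st.py
```

```text
t 10.7 pos [ 0.5634 -0.0263  0.1068] rot [-3.1416e+00  6.0000e-04 -2.8398e+00] F [-1.03  1.65  4.94] M [ 0.418  0.3   -0.076] w_mm 30.24 g 12.5 Fy_tool 1.89 tool y [-0.297  0.955] q7 1.96
```

Call:
{"name": "send_rows", "arguments": {
  "targets": [
    [[0,0,0],[0,0,0.015],0.33],
    [[0,0,0],[0,0,0.03],0.33],
    [[0,0,0],[0,0,0.045],0.33],
    [[0,0,0],[0,0,0.045],0.33]
  ]
}}

```text
time: 11.2
ee_pos: [0.5634, -0.0263, 0.1067]
tcp_rot: [-3.142, 0.001, -2.793]
ft_force: [0.2, 2.5, 4.2]
grip_width: 0.347
grasp_force: 12.5
```

```bash
python3 st.py
```

```text
t 11.2 pos [ 0.5634 -0.0263  0.1067] rot [-3.1415e+00  6.0000e-04 -2.7927e+00] F [0.18 2.47 4.23] M [ 0.454  0.268 -0.081] w_mm 30.23 g 12.5 Fy_tool 2.26 tool y [-0.342  0.94 ] q7 2.01
```

Call:
{"name": "send_rows", "arguments": {
  "targets": [
    [[0,0,0],[0,0,0.015],0.33],
    [[0,0,0],[0,0,0.03],0.33],
    [[0,0,0],[0,0,0.045],0.33],
    [[0,0,0],[0,0,0.045],0.33]
  ]
}}

```text
time: 11.7
ee_pos: [0.5634, -0.0263, 0.1068]
tcp_rot: [-3.141, 0.001, -2.746]
ft_force: [-0.8, 1.4, 4.6]
grip_width: 0.349
grasp_force: 12.5
```

```bash
python3 st.py
```

```text
t 11.7 pos [ 0.5634 -0.0263  0.1068] rot [-3.1415e+00  6.0000e-04 -2.7456e+00] F [-0.83  1.45  4.65] M [ 0.43   0.287 -0.097] w_mm 30.34 g 12.5 Fy_tool 1.66 tool y [-0.386  0.923] q7 2.05
```

Call:
{"name": "send_rows", "arguments": {
  "targets": [
    [[0,0,0],[0,0,0.015],0.33],
    [[0,0,0],[0,0,0.03],0.33],
    [[0,0,0],[0,0,0.045],0.33],
    [[0,0,0],[0,0,0.045],0.33]
  ]
}}

```text
time: 12.2
ee_pos: [0.5634, -0.0263, 0.1068]
tcp_rot: [-3.141, 0.001, -2.698]
ft_force: [-0.5, 1.9, 4.8]
grip_width: 0.351
grasp_force: 12.5
```

```bash
python3 st.py
```

```text
t 12.2 pos [ 0.5634 -0.0263  0.1068] rot [-3.1415e+00  6.0000e-04 -2.6985e+00] F [-0.54  1.92  4.77] M [ 0.429  0.308 -0.11 ] w_mm 30.5 g 12.5 Fy_tool 1.97 tool y [-0.429  0.903] q7 2.1
```

Call:
{"name": "send_rows", "arguments": {
  "targets": [
    [[0,0,0],[0,0,0.015],0.33],
    [[0,0,0],[0,0,0.03],0.33],
    [[0,0,0],[0,0,0.045],0.33],
    [[0,0,0],[0,0,0.045],0.33]
  ]
}}

```text
time: 12.7
ee_pos: [0.5631, -0.026, 0.1068]
tcp_rot: [3.141, 0.0, -2.652]
ft_force: [-1.9, 2.6, 5.3]
grip_width: 0.349
grasp_force: 12.5
```

```bash
python3 st.py; python3 -c "
from h import *
b=snap('side')
cv2.imwrite('pics/turn.png',cv2.resize(b['pixels'][140:230,235:325],(600,600),interpolation=cv2.INTER_CUBIC))"
```

```text
t 12.7 pos [ 0.5631 -0.026   0.1068] rot [ 3.1409e+00  3.0000e-04 -2.6517e+00] F [-1.86  2.58  5.29] M [ 0.547  0.471 -0.29 ] w_mm 30.4 g 12.5 Fy_tool 3.15 tool y [-0.471  0.882] q7 2.14
```

View pics/turn.png

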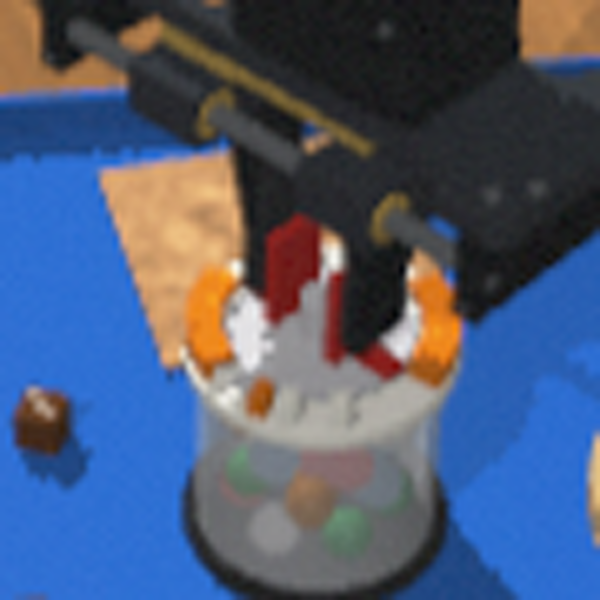

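The fingers hold the pinched tabs (crop 295,265 and 335,320), and the cap has turned with the hand. The moment jumped to -0.29 N·m at 51°, which looks like the stop. I'll confirm with a tiny nudge.

Call:
{"name": "send_rows", "arguments": {
  "targets": [
    [[0,0,0],[0,0,0.01],0.33],
    [[0,0,0],[0,0,0.01],0.33]
  ]
}}

```text
time: 13.0
ee_pos: [0.5631, -0.0259, 0.1067]
tcp_rot: [3.141, 0.0, -2.641]
ft_force: [-1.8, 2.8, 5.7]
grip_width: 0.355
grasp_force: 12.5
```

```bash
python3 st.py
```

```text
t 13.0 pos [ 0.5631 -0.0259  0.1067] rot [ 3.1407e+00  3.0000e-04 -2.6415e+00] F [-1.82  2.82  5.7 ] M [ 0.582  0.481 -0.315] w_mm 30.89 g 12.5 Fy_tool 3.35 tool y [-0.48   0.878] q7 2.15
```

The stop is confirmed: the moment is still rising and the pads are starting to tilt. I'll ease back 1.5° and lift gently.

Call:
{"name": "send_rows", "arguments": {
  "targets": [
    [[0,0,0],[0,0,-0.015],0.33],
    [[0,0,0],[0,0,-0.025],0.33],
    [[0,0,0.002],[0,0,-0.025],0.33],
    [[0,0,0.006],[0,0,-0.025],0.33],
    [[0,0,0.01],[0,0,-0.025],0.33],
    [[0,0,0.014],[0,0,-0.025],0.33],
    [[0,0,0.014],[0,0,-0.025],0.33]
  ]
}}

```text
time: 13.88
ee_pos: [0.5626, -0.0261, 0.1097]
tcp_rot: [3.141, -0.001, -2.667]
ft_force: [-1.5, 3.1, -2.5]
grip_width: 0.349
grasp_force: 12.5
```

```bash
python3 st.py
```

```text
t 13.875 pos [ 0.5626 -0.0261  0.1097] rot [ 3.1408e+00 -9.0000e-04 -2.6670e+00] F [-1.46  3.1  -2.49] M [ 0.828  0.23  -0.065] w_mm 30.4 g 12.5 Fy_tool 3.43 tool y [-0.457  0.89 ] q7 2.13
```

Call:
{"name": "send_rows", "arguments": {
  "targets": [
    [[0,0,0.006],[0,0,0],0.33],
    [[0,0,0.012],[0,0,0],0.33],
    [[0,0,0.018],[0,0,0],0.33],
    [[0,0,0.018],[0,0,0],0.33]
  ]
}}

```text
time: 14.38
ee_pos: [0.564, -0.0276, 0.1154]
tcp_rot: [-3.139, 0.001, -2.667]
ft_force: [-0.2, -0.1, 0.3]
grip_width: 0.347
grasp_force: 12.5
```

```bash
python3 st.py
```

```text
t 14.375 pos [ 0.564  -0.0276  0.1154] rot [-3.1392e+00  1.2000e-03 -2.6675e+00] F [-0.22 -0.12  0.34] M [ 0.101  0.026 -0.027] w_mm 30.23 g 12.5 Fy_tool -0.01 tool y [-0.457  0.89 ] q7 2.12
```

Call:
{"name": "send_rows", "arguments": {
  "targets": [
    [[0,0,0.02],[0,0,0],0.33],
    [[0,0,0.05],[0,0,0],0.33],
    [[0,0,0.09],[0,0,0],0.33],
    [[0,0,0.13],[0,0,0],0.33],
    [[0,0,0.16],[0,0,0],0.33],
    [[0,0,0.18],[0,0,0],0.33],
    [[0,0,0.18],[0,0,0],0.33]
  ]
}}

```text
time: 15.25
ee_pos: [0.5633, -0.0263, 0.16]
tcp_rot: [-3.141, 0.001, -2.667]
ft_force: [0.1, 0.1, -1.2]
grip_width: 0.358
grasp_force: 12.5
```

```bash
python3 st.py; python3 -c "
from h import *
b=snap('side')
cv2.imwrite('pics/lift.png',cv2.resize(b['pixels'][110:230,225:345],(600,600),interpolation=cv2.INTER_CUBIC))"
```

```text
t 15.25 pos [ 0.5633 -0.0263  0.16  ] rot [-3.1414e+00  7.0000e-04 -2.6670e+00] F [ 0.09  0.15 -1.24] M [0.04  0.028 0.012] w_mm 31.12 g 12.5 Fy_tool 0.09 tool y [-0.457  0.889] q7 2.11
```

View pics/lift.png

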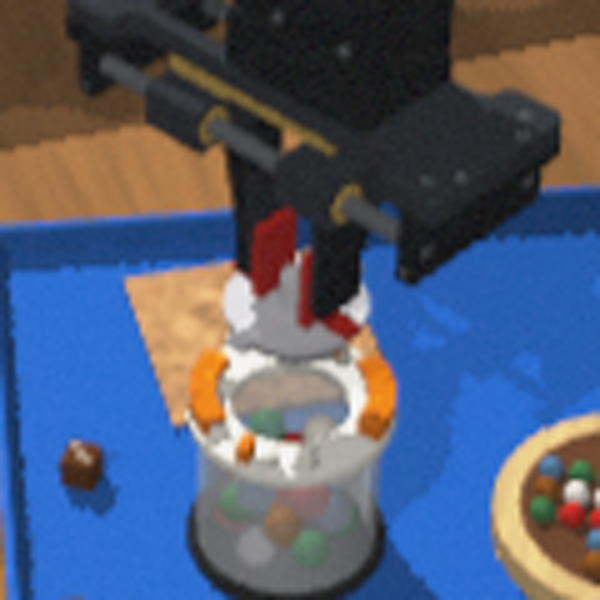

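The cap hangs level between the fingers at crop (290,310), clear of the empty jar mouth at (290,400). I'll carry it to the mat, turning the hand so that its long side stays clear of the jar.

Call:
{"name": "send_rows", "arguments": {
  "targets": [
    [[0.015,0.06,0],[0,0,-0.1],0.33],
    [[0.03,0.12,0],[0,0,-0.2],0.33],
    [[0.045,0.19,0],[0,0,-0.3],0.33],
    [[0.06,0.26,0],[0,0,-0.4],0.33],
    [[0.075,0.33,0],[0,0,-0.5],0.33],
    [[0.09,0.4,0],[0,0,-0.6],0.33],
    [[0.1,0.46,0],[0,0,-0.7],0.33],
    [[0.115,0.5,0],[0,0,-0.8],0.33],
    [[0.125,0.527,0],[0,0,-0.9],0.33],
    [[0.125,0.527,0],[0,0,-1],0.33],
    [[0.125,0.527,0],[0,0,-1],0.33]
  ]
}}

```text
time: 16.68
ee_pos: [0.594, 0.1055, 0.159]
tcp_rot: [-3.141, -0.001, 2.57]
ft_force: [-0.1, 0.2, -0.7]
grip_width: 0.35
grasp_force: 12.5
```

Call:
{"name": "send_rows", "arguments": {
  "targets": [
    [[0,0,0],[0,0,-0.12],0.33],
    [[0,0,0],[0,0,-0.24],0.33],
    [[0,0,0],[0,0,-0.36],0.33],
    [[0,0,0],[0,0,-0.48],0.33],
    [[0,0,0],[0,0,-0.6],0.33],
    [[0,0,0],[0,0,-0.72],0.33],
    [[0,0,0],[0,0,-0.84],0.33],
    [[0,0,0],[0,0,-0.95],0.33],
    [[0,0,0],[0,0,-1],0.33],
    [[0,0,0],[0,0,-1],0.33],
    [[0,0,0],[0,0,-1],0.33]
  ]
}}

```text
time: 18.05
ee_pos: [0.5943, 0.1054, 0.1594]
tcp_rot: [-3.141, 0.0, 1.523]
ft_force: [-0.1, 0.4, -0.8]
grip_width: 0.351
grasp_force: 12.5
```

```bash
python3 st.py; python3 -c "
from h import *
b=snap('side')
cv2.imwrite('pics/over.png',cv2.resize(b['pixels'][90:230,205:345],(600,600),interpolation=cv2.INTER_CUBIC))"
```

```text
t 18.05 pos [0.5943 0.1054 0.1594] rot [-3.1414e+00  1.0000e-04  1.5233e+00] F [-0.09  0.36 -0.84] M [-0.079  0.072  0.044] w_mm 30.55 g 12.5 Fy_tool -0.11 tool y [ 0.999 -0.047] q7 -0.13
```

View pics/over.png

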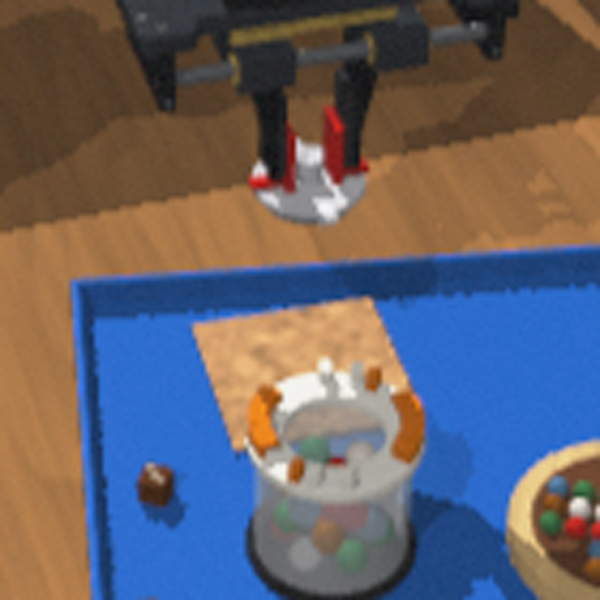

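The cap is level in the fingers above the mat, at crop (308,185), with the mat around (300,370). I'll lower to about 1 cm above it.

Call:
{"name": "send_rows", "arguments": {
  "targets": [
    [[0,0,-0.06],[0,0,0],0.33],
    [[0,0,-0.14],[0,0,0],0.33],
    [[0,0,-0.22],[0,0,0],0.33],
    [[0,0,-0.3],[0,0,0],0.33],
    [[0,0,-0.37],[0,0,0],0.33],
    [[0,0,-0.42],[0,0,0],0.33],
    [[0,0,-0.45],[0,0,0],0.33],
    [[0,0,-0.46],[0,0,0],0.33],
    [[0,0,-0.46],[0,0,0],0.33],
    [[0,0,-0.46],[0,0,0],0.33]
  ]
}}

```text
time: 19.35
ee_pos: [0.5948, 0.1056, 0.0452]
tcp_rot: [3.14, -0.0, 1.522]
ft_force: [-0.3, -0.6, -1.5]
grip_width: 0.351
grasp_force: 12.5
```

```bash
python3 st.py
```

```text
t 19.35 pos [0.5948 0.1056 0.0452] rot [ 3.1405e+00 -4.0000e-04  1.5217e+00] F [-0.25 -0.6  -1.47] M [-0.071  0.067 -0.015] w_mm 30.52 g 12.5 Fy_tool -0.22 tool y [ 0.999 -0.049] q7 -0.08
```

Call:
{"name": "send_rows", "arguments": {
  "targets": [
    [[0,0,-0.004],[0,0,0],0.33],
    [[0,0,-0.008],[0,0,0],0.33],
    [[0,0,-0.012],[0,0,0],0.33],
    [[0,0,-0.016],[0,0,0],0.33],
    [[0,0,-0.02],[0,0,0],0.33],
    [[0,0,-0.024],[0,0,0],0.33],
    [[0,0,-0.028],[0,0,0],0.33],
    [[0,0,-0.028],[0,0,0],0.33]
  ]
}}

```text
time: 20.35
ee_pos: [0.5943, 0.1054, 0.0375]
tcp_rot: [-3.141, 0.0, 1.522]
ft_force: [-1.0, -0.5, -1.0]
grip_width: 0.351
grasp_force: 12.5
```

```bash
python3 st.py
```

```text
t 20.35 pos [0.5943 0.1054 0.0375] rot [-3.1414e+00  1.0000e-04  1.5217e+00] F [-1.02 -0.46 -1.  ] M [-0.195  0.009 -0.013] w_mm 30.56 g 12.5 Fy_tool -0.99 tool y [ 0.999 -0.049] q7 -0.08
```

Call:
{"name": "send_rows", "arguments": {
  "targets": [
    [[0,0,-0.003],[0,0,0],0.33],
    [[0,0,-0.006],[0,0,0],0.33],
    [[0,0,-0.008],[0,0,0],0.33],
    [[0,0,-0.008],[0,0,0],0.33]
  ]
}}

```text
time: 20.85
ee_pos: [0.5944, 0.1054, 0.0358]
tcp_rot: [3.142, -0.0, 1.522]
ft_force: [-0.9, -0.8, 1.0]
grip_width: 0.352
grasp_force: 12.5
```

```bash
python3 st.py
```

```text
t 20.85 pos [0.5944 0.1054 0.0358] rot [ 3.1415e+00 -1.0000e-04  1.5217e+00] F [-0.85 -0.76  1.03] M [-0.173  0.353 -0.007] w_mm 30.65 g 12.5 Fy_tool -0.82 tool y [ 0.999 -0.049] q7 -0.07
```

Contact is felt at the predicted height. I'll open gently and retreat.

Call:
{"name": "send_rows", "arguments": {
  "targets": [
    [[0,0,0],[0,0,0],0.24],
    [[0,0,0],[0,0,0],0.18],
    [[0,0,0],[0,0,0],0.12],
    [[0,0,0],[0,0,0],0.06],
    [[0,0,0],[0,0,0],0],
    [[0,0,0],[0,0,0],-0.06],
    [[0,0,0],[0,0,0],-0.15],
    [[0,0,0],[0,0,0],-0.3],
    [[0,0,0],[0,0,0],-0.5],
    [[0,0,0],[0,0,0],-0.5]
  ]
}}

```text
time: 22.1
ee_pos: [0.5943, 0.1054, 0.0355]
tcp_rot: [3.142, 0.0, 1.522]
ft_force: [0.1, -0.6, 0.6]
grip_width: 0.732
grasp_force: 0.0
```

Call:
{"name": "send_rows", "arguments": {
  "targets": [
    [[0,0,0.02],[0,0,0],-0.5],
    [[0,0,0.06],[0,0,0],-0.5],
    [[0,0,0.14],[0,0,0],-0.5],
    [[0,0,0.24],[0,0,0],-0.5],
    [[0,0,0.36],[0,0,0],-0.5],
    [[0,0,0.5],[0,0,0],-0.5],
    [[0,0,0.6],[0,0,0],-0.5],
    [[0,0,0.6],[0,0,0],-0.5],
    [[0,0,0.6],[0,0,0],-0.5],
    [[0,0,0.6],[0,0,0],-0.5]
  ]
}}

```text
time: 23.35
ee_pos: [0.5936, 0.1054, 0.1845]
tcp_rot: [-3.14, 0.001, 1.522]
ft_force: [0.4, -1.2, -0.0]
grip_width: 0.751
grasp_force: 0.0
```

```bash
python3 st.py; python3 -c "
from h import *
b=snap('side')
cv2.imwrite('pics/done.png',cv2.resize(b['pixels'][100:280,200:380],(600,600),interpolation=cv2.INTER_CUBIC))"
```

```text
t 23.35 pos [0.5936 0.1054 0.1845] rot [-3.1397e+00  7.0000e-04  1.5218e+00] F [ 0.35 -1.21 -0.05] M [-0.045  0.083  0.058] w_mm 65.3 g 0.0 Fy_tool 0.41 tool y [ 0.999 -0.049] q7 -0.15
```

View pics/done.png

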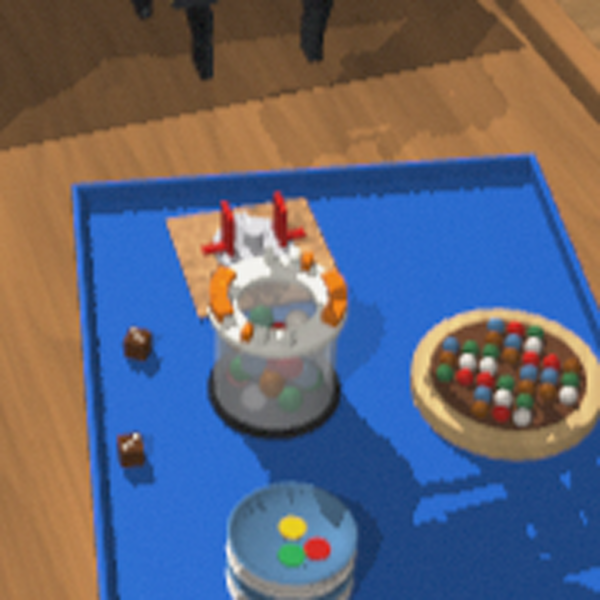

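The cap stands upright on the mat at crop (253,235), released. The jar is open, and the dishes, board and dice are where they were. Handing in.

```bash
python3 -c "
from workcell import bot
print(bot.close_job())"
```

```text
the job is handed in; nothing more can be done
None
```

I turned the marble jar's cap about 51° counterclockwise until I felt its stop, lifted it off, and set it down upright and released on the cork mat. The dishes, board and dice look unmoved, and I handed the job in after about 23 s of the 69 s; no verdict came back.

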